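# Mesh the stone spice mill's head and hold it down

## Task

The head of the stone spice mill is parked stem-down in the stone ring. Lift it out by its square knob, turn it until the four splines of its stem mesh with the cross-shaped socket of the mill, slide it fully home until its flange is flush on the mill's mouth, and keep pressing it down against the mill's spring so that a colleague can tighten the lock screw: finish still gripping it and pressing it home. Leave the other stoneware where it stands.

Things in the scene. Friction and masses are not known exactly. Their poses are not given: they have to be found in the camera images.
- head_grip (a point): Centre of the square stone knob of the mill head (loose, about 0.3 kg): 36 x 36 mm, 50 mm tall (25 mm above and below this point), flat sides square to this point's x and y axes, z up along the stem. Below it a round stone flange 60 mm across, 25 to 35 mm below this point, then a steel stem 40 mm long. Grip it by the knob.
- head_tip (a point): Lowest point of the stem, on its axis, 75 mm below the knob's centre; same axes. From the flange down the stem has four splines in a cross, in line with the knob's flat sides (this point's x and y), each 8 mm wide, 34 mm over opposite tips, 28 mm long, their lower ends pointed like a roof ridge (lowest 4 mm); below them a round tapered pilot tip, 12 mm long, 11 mm across.
- rest: Stone parking ring fixed on the counter, 72 mm across, 60 mm high, with a round hole 39 mm across, open at the top; origin at the centre of its underside. The head stands in it with its flange on the rim, so that its knob's centre is 95 mm above the counter at the start.
- mill_mouth (a point): Centre of the socket's mouth in the mill's top, 100 mm above the counter, z up. The socket is a cross of four grooves along this point's x and y, 11.4 mm wide, 39 mm end to end, deeper than the stem; the steel between is level with the mouth. Fully home, the flange lies on the mouth, knob's centre 35 mm above this point; unmeshed, the splines rest on the steel, knob's centre 63 mm above.
- mill: The mill: a waisted pale stone pot with a steel socket in its top, 100 mm high, on a black foot 96 mm across, fixed on the counter; neither it nor its socket turns. Origin at the centre of its underside.
- plunger (a joint): Spring plunger inside the socket: 0 = up, its top 33 mm below the mouth, grows as the stem's tip pushes it down (m). It reads about 0.007 when the head is fully home; its spring pushes up with about 6 N at 0 and 9.5 N at 0.007, which lifts the head by some millimetres if it is let go.
- gourd: Bystander: pale stone gourd figure, 62 mm across, 105 mm tall; origin at the centre of its underside. Leave it alone.
- trough: Bystander: pale stone trough, 70 x 150 mm, 55 mm high, with a small blank paper tag; origin at the centre of its underside. Leave it alone.
- goblet: Bystander: stone goblet on a foot, 78 mm across, 80 mm tall (its small blank paper tag stands up to about 95 mm); origin at the centre of its underside. Leave it alone.
- cup: Bystander: small pale stone cup, 64 mm across, 58 mm tall; origin at the centre of its underside. Leave it alone.
Things that resemble listed ones, but are neither listed nor needed, are in the scene too. Leave any blue or red look-alike of the part that bears head_grip alone.

How it is judged:
By the outcome, as a careful person would: the job done as asked, in the order asked, and still so for the second after the job is handed in, while the arm keeps its last pose, push and grip.
It also fails if it takes over 51 s, if anything falls off the work surface, if the arm or the gripper's body presses on something with over 40 N, if the wrist force passes 120 N, or if a joint passes its speed limit or range.

## Robot

A 6-joint arm with a two-finger parallel gripper is mounted at the origin on the work surface. World frame = base frame: x ahead of the robot, y to its left, z up, the work surface at z = 0. Lengths are in m, angles in degrees, forces in N, time in s.
With the tool pointing down it reaches from about 0.25 to 0.725 m from the base axis. Payload 9.7 kg.
Tool frame: the origin (TCP) lies midway between the tips of the shut fingers; the grasp point (between the pads) lies bot.hold_point_z behind it (bot.hold_point_z is the distance from the TCP to the grasp point, in m); z points along the fingers, y is the line along which they close (so a half turn about z gives the same grasp; the last joint's range is limited). The gripper opens to 85 mm and grips with 20 to 120 N. Pads are 22 mm wide; open, the fingers measure 114 mm over their backs; the gripper's body (76 mm by 85 mm) begins 54 mm behind the grasp point. The pads swing forward as they close: fully open they stand 13 mm farther back than shut.
Start: joints at [-65.031, 4.979, 10.078, 95.1, 0, 90], TCP at [0.232, -0.499, 0.231] pointing down, gripper open.
Joint ranges: [-179.16, 179.16], [-48.56, 103.87], [-65.8, 70.77], [-126.05, 130.52], [-82.76, 87.17], [-180, 180]. Speed limits (degrees/s): [127.2, 127.2, 147.25, 180, 180, 180].

## Interface

Orientations are given as [roll, pitch, yaw] about the fixed x, y, z axes, in that order (R = Rz(yaw) Ry(pitch) Rx(roll)).
In Python, from workcell import bot, camera, camera_model, ticket gives the robot as it stands.
- The arm moves only by the tool send_rows, never from a script. Its argument "targets" is text: rows parted by semicolons, each of 5 numbers parted by spaces: the shift along the tool's x, y, z in mm, then the turn about the tool's z in degrees, then the closure in counts, from 0 (fully open) to 255 (shut). A call has 1 to 20 rows; each row is the pose to reach, as a shift and turn from the pose commanded when the call began, along the tool's axes at that moment; what a row does not reach only later rows make up. A row lasts 1/8 s, in which the tool goes at most 62.5 mm and 10.7 degrees, less where a joint would pass 70% of its speed; a pose out of reach is approached as far as the arm can. A call with a gripper value outside its range is refused whole. The fingers move at their own pace and stop on an object; "newtons" is the grip in N (left out, the last holds). Time passes only in rows, so rows that repeat a pose let the fingers close. It gives the time, the measured TCP pose, the force, the opening and the grip force at its end, in the units of the state.
- bot.get_obs(): the state, without advancing time (a new reading comes with each control period).
- camera(name): name is "side" or "top" or "wrist"; returns the picture (400x640x3 uint8, blue, green, red); there is no depth.
- camera_model(name): a dict with "K" (3x3 intrinsics, pixels), "dist_coeffs" ([k1, k2, p1, p2, k3] as OpenCV has them; the pictures are not rectified), "pose" (4x4, takes a point from camera to world coordinates); the wrist camera has in their place "T_tool_cam" (4x4, takes a point from camera to tool coordinates, whose origin is the TCP and whose axes are the flange's). Camera axes: x right, y down, z forward; pixel columns grow to the right and rows downward; lengths in m; the calibration is good to about 2 mm. A picture is of the moment at which its call begins: read the wrist's pose just before it. camera_model takes no time and is no camera call.
- ticket.job_done(): hands the job in; it is judged then, once.
The state is a dict: "time": time; "q": joint angles; "qd": joint speeds; "joint_efforts": joint torques, N m; "ee_pos": TCP position; "tcp_rot": TCP orientation; "wrist_force": force on the tool from outside, world axes, zero at the start; "torque": the same for the moment, N m; "opening": finger opening in m; "grasp_force": force on a finger pad.
Only numpy, scipy, OpenCV 4.12 (cv2) and the standard library are available. Lean on these libraries where they do the work, as an engineer would, in place of code of your own. Each camera call takes 0.05 s, during which the arm holds its last target. There are 200 camera calls.

## Working session

There is one attempt and no reset: what is moved stays moved. The work goes in short steps, Python scripts to look and compute and a tool call to move; the robot and the scene stay as the last step left them, time stands still between calls to the robot, and variables do not carry over. Pictures are saved under pics/ and viewed, at most 10 in all, crops included, and the job is handed in when it is done.

Besides the shell and the picture viewer there is one more tool, called after ">>>" as name(argument=value, ...) on one line, values as JSON. send_rows: Moves the arm, as the interface text tells. Its arguments: {"type":"object","properties":{"targets":{"type":"string"},"newtons":{"type":"number"}},"required":["targets"]}

```bash
mkdir -p pics; python3 - <<'E'
from workcell import bot,camera,camera_model
import cv2,numpy as np
for n in("top","side","wrist"):
    cv2.imwrite(f"pics/{n}0.png",camera(n))
    m=camera_model(n);print(n,{k:np.round(v,4).tolist() for k,v in m.items()})
o=bot.get_obs();print(o,bot.hold_point_z)
E
```

```text
top {'K': [[521.0034, 0.0, 323.6264], [0.0, 521.0034, 200.9137], [0.0, 0.0, 1.0]], 'dist_coeffs': [-0.0253, 0.0, 0.0, 0.0, 0.0], 'pose': [[-0.0027, -0.9927, 0.1204, 0.4309], [-0.9999, 0.0013, -0.0119, 0.0244], [0.0117, -0.1204, -0.9927, 1.3076], [0.0, 0.0, 0.0, 1.0]]}
side {'K': [[457.8144, 0.0, 325.4374], [0.0, 457.8144, 197.289], [0.0, 0.0, 1.0]], 'dist_coeffs': [-0.0644, 0.0, 0.0, 0.0, 0.0], 'pose': [[0.9789, -0.1498, 0.1391, 0.4418], [-0.2044, -0.7034, 0.6808, -0.5907], [-0.0042, -0.6948, -0.7192, 0.7171], [0.0, 0.0, 0.0, 1.0]]}
wrist {'K': [[345.9539, 0.0, 320.2462], [0.0, 345.9539, 207.3779], [0.0, 0.0, 1.0]], 'dist_coeffs': [-0.0155, 0.0, 0.0, 0.0, 0.0], 'T_tool_cam': [[-0.0008, -0.9624, -0.2717, 0.0695], [1.0, -0.0012, 0.0011, -0.0006], [-0.0014, -0.2717, 0.9624, -0.1419], [0.0, 0.0, 0.0, 1.0]]}
{'time': 0.15, 'q': array([-6.50305065e+01,  5.00493757e+00,  1.00456134e+01,  9.50994672e+01,
        1.39604307e-03,  9.00005323e+01]), 'qd': array([ 0.02061866, -0.07524321,  0.10914996,  0.07293176, -0.03061059,
        0.06754408]), 'joint_efforts': array([-3.78794002e-04, -5.20762539e+01,  4.65045011e+01,  1.37788762e-02,
       -8.59862871e-05,  1.93203090e-05]), 'ee_pos': array([ 0.23210974, -0.49843721,  0.23074214]), 'tcp_rot': array([-1.79941209e+02, -1.39549615e-03,  2.49689598e+01]), 'wrist_force': array([-0.45926143,  0.98765826, -0.13561739]), 'torque': array([0.03273473, 0.03029226, 0.0357808 ]), 'grasp_force': 0.0, 'opening': 0.08501966403067449} 0.0187
```

View pics/top0.png

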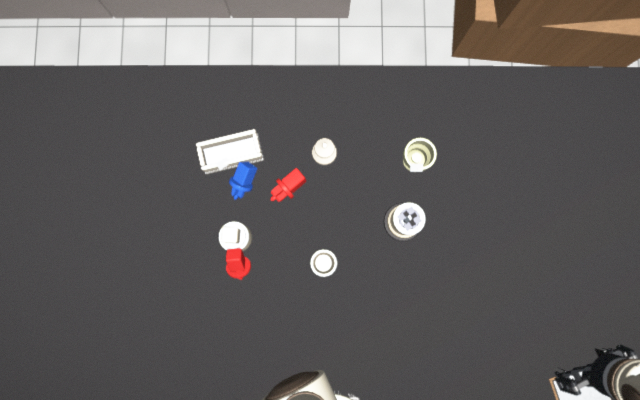

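View pics/side0.png

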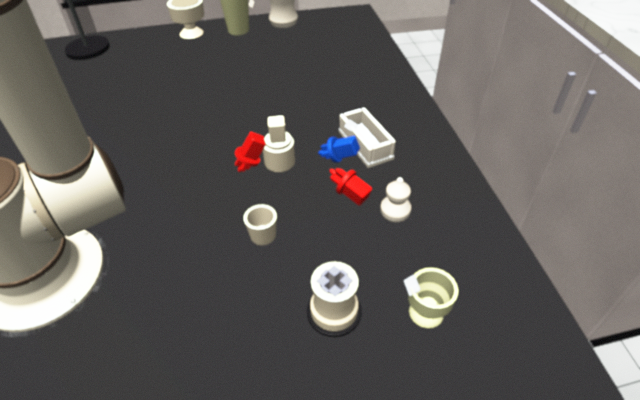

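Top view: the head stands in its ring at about (235,237) with a red look-alike beside it at (237,264). The mill's socket is at about (408,219). Next I'll look at enlarged crops.

```bash
python3 - <<'E'
import cv2,numpy as np
a=cv2.imread("pics/top0.png");b=cv2.imread("pics/side0.png")
z=lambda im,x,y:cv2.resize(im[y:y+50,x:x+66],None,fx=6,fy=6,interpolation=cv2.INTER_CUBIC)
cv2.imwrite("pics/c1.png",np.vstack([np.hstack([z(a,202,212),z(a,376,194)]),np.hstack([z(b,245,112),z(b,302,255)])]))
E
```

```text
(no output)
```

View pics/c1.png

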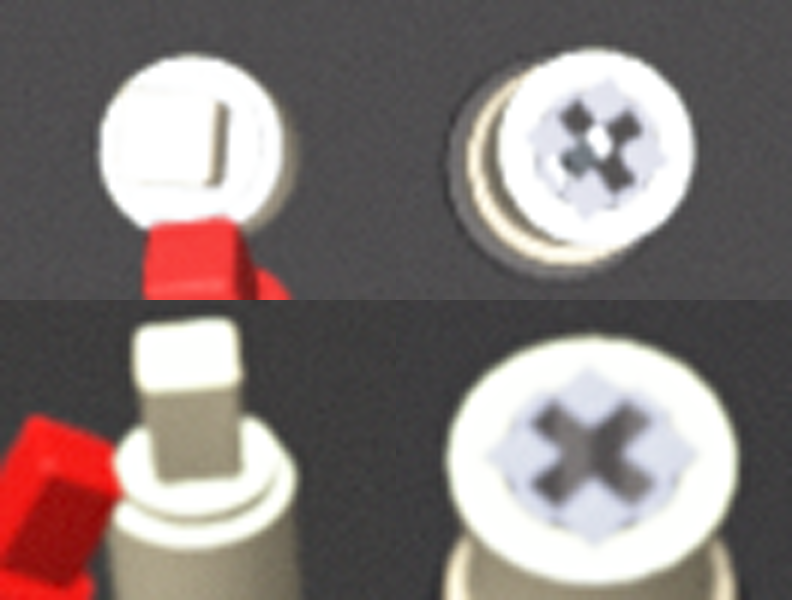

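Crops: the knob's top centre is at top-camera pixel (230,235) and side-camera pixel (276,121), and its sides are nearly parallel to the image axes. The mill's mouth is at top (409.5,218.7) and side (334.8,280.8), with its grooves at roughly 45°. The red look-alike leans on the ring's robot side, so I'll close the fingers along world y.

```bash
cat > h.py <<'E'
from workcell import bot,camera,camera_model
import cv2,numpy as np
from scipy.spatial.transform import Rotation as Ro
def tool():
    o=bot.get_obs();T=np.eye(4);T[:3,:3]=Ro.from_euler('xyz',o['tcp_rot'],degrees=True).as_matrix();T[:3,3]=o['ee_pos'];return T
def pose(n,T=None): 
    m=camera_model(n);return (T@m['T_tool_cam'] if n=="wrist" else np.array(m['pose']))
def onplane(n,px,z,T=None):
    m=camera_model(n);P=pose(n,T);q=cv2.undistortPoints(np.array(px,float).reshape(-1,1,2),np.array(m['K']),np.array(m['dist_coeffs'])).reshape(-1,2)
    d=np.c_[q,np.ones(len(q))]@P[:3,:3].T;return P[:3,3]+d*((z-P[2,3])/d[:,2])[:,None]
E
python3 - <<'E'
from h import *
np.set_printoptions(precision=4,suppress=True)
print("knob",onplane("top",[[229.7,234.5]],.12),onplane("side",[[276,121]],.12))
print("mill",onplane("top",[[409.2,218.3]],.1),onplane("side",[[334.5,280.5]],.1))
o=(202,212)
print(onplane("top",[[202+213/6,212+187/6],[202+216/6,212+95/6]],.12)) 
f=lambda l:[[302+(x-396)/6,255+(y-300)/6] for x,y in l]
c=onplane("side",f([(545,412),(640,490),(640,412),(545,490)]),.1);print(c)
for a,b in((0,1),(2,3)): d=c[b]-c[a];print(np.degrees(np.arctan2(d[1],d[0])))
T=tool();print(T)
E
```

```text
knob [[0.4982 0.2241 0.12  ]] [[0.4993 0.2222 0.12  ]]
mill [[ 0.5363 -0.1895  0.1   ]] [[ 0.5375 -0.1905  0.1   ]]
[[0.4785 0.2061 0.12  ]
 [0.5134 0.2055 0.12  ]]
[[ 0.5282 -0.1751  0.1   ]
 [ 0.5476 -0.2044  0.1   ]
 [ 0.5532 -0.1804  0.1   ]
 [ 0.5231 -0.1992  0.1   ]]
-56.567745785393335
-147.9820561336494
[[ 0.9065  0.4221 -0.0004  0.2321]
 [ 0.4221 -0.9065  0.0009 -0.4984]
 [ 0.     -0.001  -1.      0.2307]
 [ 0.      0.      0.      1.    ]]
```

>>> send_rows(targets="406 -150 0 -8 0;406 -150 0 -8 0;406 -150 0 -8 0;406 -150 0 -8 0;406 -150 0 -8 0;406 -150 0 -8 0;406 -150 0 -8 0;406 -150 0 -8 0;406 -150 0 -8 0;406 -150 0 -8 0")

```text
time: 1.4
ee_pos: [0.5362, -0.1922, 0.2314]
tcp_rot: [180.0, 0.0, 32.9]
wrist_force: [-0.0, -0.3, -0.1]
opening: 0.0853
grasp_force: 0.0
```

```bash
python3 - <<'E'
from h import *
T=tool();np.save("Tm.npy",T);i=camera("wrist");print(T,bot.get_obs()['q'],bot.get_obs()['qd']);cv2.imwrite("pics/w1.png",i)
m=camera_model("wrist");P=np.linalg.inv(pose("wrist",T));p=P[:3,:3]@np.array([.5369,-.19,.1])+P[:3,3];u=np.array(m['K'])@p;u=u[:2]/u[2];print(u)
x,y=(u-[66,50]).astype(int);print(x,y);cv2.imwrite("pics/w1c.png",cv2.resize(i[y:y+100,x:x+132],None,fx=6,fy=6,interpolation=cv2.INTER_CUBIC))
E
```

```text
[[ 8.39774994e-01  5.42934581e-01  1.25705696e-05  5.36209229e-01]
 [ 5.42934575e-01 -8.39774982e-01 -1.61366671e-04 -1.92182823e-01]
 [-7.70550957e-05  1.42336692e-04 -9.99999987e-01  2.31423006e-01]
 [ 0.00000000e+00  0.00000000e+00  0.00000000e+00  1.00000000e+00]] [-1.97248673e+01  7.71220717e+00  1.30858107e+01  9.53589124e+01
 -4.44574818e-03  1.27409508e+02] [-0.01959059 -0.09740011  0.06729378 -0.0407375  -0.14161148  0.08122901]
[318.68251876 196.28149742]
252 146
```

View pics/w1c.png

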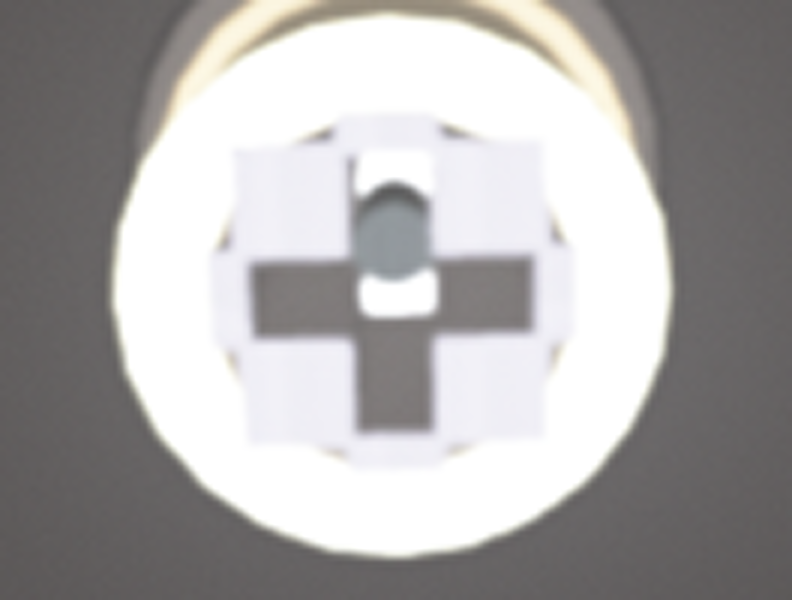

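Wrist crop: a clear cross-shaped socket centred at about crop (392,295). Groove ends are at (251,301), (532,294), (395,431) and about (394,152), so it is tilted about 1.4°.

```bash
python3 - <<'E'
from h import *
np.set_printoptions(precision=4,suppress=True)
T=np.load("Tm.npy")
f=lambda l:[[252+(x+.5)/6-.5,146+(y+.5)/6-.5] for x,y in l]
c=onplane("wrist",f([(392,298),(392,291),(251,301.5),(532,294),(395,431),(394,152)]),.1,T);print(c)
for a,b in((2,3),(4,5)): d=c[b]-c[a];print(np.degrees(np.arctan2(d[1],d[0])),np.linalg.norm(d))
t=np.r_[.4988,.2232,0]-T[:3,3];print(T[:3,:3].T@t*1000)
E
```

```text
[[ 0.5368 -0.1883  0.1   ]
 [ 0.5377 -0.1878  0.1   ]
 [ 0.5261 -0.1725  0.1   ]
 [ 0.5476 -0.204   0.1   ]
 [ 0.5212 -0.1989  0.1   ]
 [ 0.5538 -0.1778  0.1   ]]
-55.61465126777797 0.038093389199067657
32.90498887268173 0.038849886383718536
[ 194.1282 -369.1718  231.3555]
```

>>> send_rows(targets="28 -53 0 -10.5 0;56 -106 0 -21 0;84 -159 0 -31.5 0;112 -212 0 -42 0;140 -265 0 -52.5 0;168 -318 0 -63 0;194 -369 0 -73.5 0;194 -369 0 -84 0;194 -369 0 -94.5 0;194 -369 0 -105 0;194 -369 0 -115.5 0;194 -369 0 -126 0;194 -369 0 -136.5 0;194 -369 0 -147 0;194 -369 0 -147 0")

```text
time: 3.32
ee_pos: [0.4991, 0.223, 0.2315]
tcp_rot: [180.0, 0.0, 179.8]
wrist_force: [-0.0, 0.1, -0.4]
opening: 0.0854
grasp_force: 0.0
```

```bash
python3 - <<'E'
from h import *
T=tool();np.save("Th.npy",T);i=camera("wrist");print(T,bot.get_obs()['q'])
m=camera_model("wrist");P=np.linalg.inv(pose("wrist",T));p=P[:3,:3]@np.array([.4988,.2232,.1])+P[:3,3];u=np.array(m['K'])@p;u=u[:2]/u[2]
x,y=(u-[66,50]).astype(int);print(x,y);cv2.imwrite("pics/w2c.png",cv2.resize(i[y:y+100,x:x+132],None,fx=6,fy=6,interpolation=cv2.INTER_CUBIC))
E
```

```text
[[-9.99994541e-01  3.27741072e-03  4.19855944e-04  4.99062418e-01]
 [ 3.27748340e-03  9.99994614e-01  1.72548214e-04  2.22995007e-01]
 [-4.19288171e-04  1.73923343e-04 -9.99999897e-01  2.31545748e-01]
 [ 0.00000000e+00  0.00000000e+00  0.00000000e+00  1.00000000e+00]] [ 2.40915060e+01  4.49688771e+00  9.58844917e+00  9.50699223e+01
 -1.65649267e-03  2.44283060e+01]
253 146
```

View pics/w2c.png

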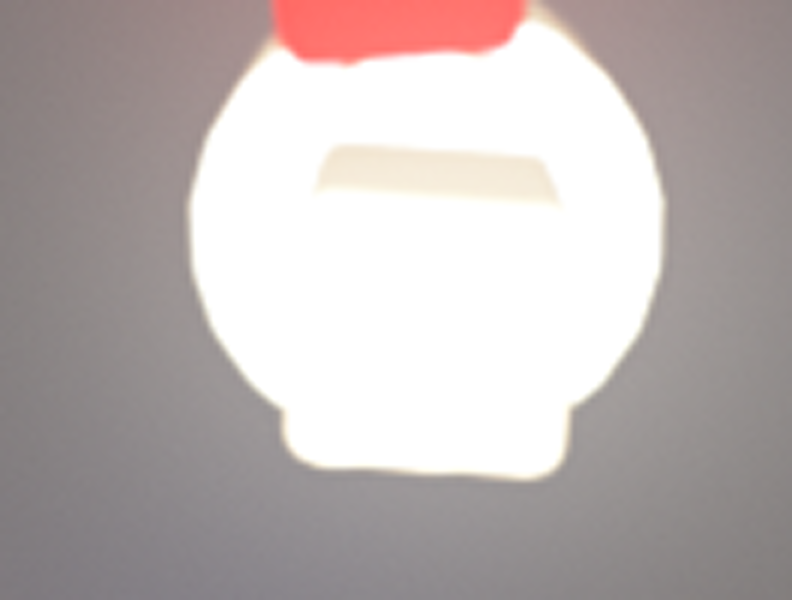

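Wrist crop: knob top face centred at about crop (431,334), its edges tilted about 3° (from (316,190)–(560,204) and (310,467)–(545,477)). The red look-alike touches the rim at the top of the crop.

```bash
python3 - <<'E'
from h import *
np.set_printoptions(precision=4,suppress=True)
T=np.load("Th.npy")
f=lambda l:[[253+(x+.5)/6-.5,146+(y+.5)/6-.5] for x,y in l]
c=onplane("wrist",f([(431,334),(316,190),(560,204),(310,467),(545,477)]),.12,T);print(c)
for a,b in((1,2),(3,4)): d=c[b]-c[a];print(np.degrees(np.arctan2(d[1],d[0])))
print(T[:3,:3].T@(c[0]-T[:3,3])*1000)
E
```

```text
[[0.4975 0.2267 0.12  ]
 [0.479  0.2124 0.12  ]
 [0.4809 0.2427 0.12  ]
 [0.5152 0.2111 0.12  ]
 [0.5167 0.2413 0.12  ]]
86.43871270110235
87.20619326116811
[  1.5944   3.6383 111.5457]
```

>>> send_rows(targets="1 2.5 50 3 0;1 2.5 100 3 0;1 2.5 125 3 0;1 2.5 140 3 0;1 2.5 150 3 0;1 2.5 153 3 0;1 2.5 153 3 0;1 2.5 153 3 60;1 2.5 153 3 80;1 2.5 153 3 100;1 2.5 153 3 110;1 2.5 153 3 120;1 2.5 153 3 130", newtons=20)

```text
time: 5.0
ee_pos: [0.4979, 0.2264, 0.0783]
tcp_rot: [-180.0, -0.0, 177.0]
wrist_force: [-0.0, -0.3, 0.6]
opening: 0.0419
grasp_force: 0.0
```

>>> send_rows(targets="0 0 0 0 140;0 0 0 0 145;0 0 0 0 150;0 0 0 0 155;0 0 0 0 160;0 0 0 0 170", newtons=20)

```text
time: 5.75
ee_pos: [0.4979, 0.2264, 0.0784]
tcp_rot: [180.0, 0.0, 177.0]
wrist_force: [0.1, -0.9, 1.6]
opening: 0.0359
grasp_force: 20.9
```

>>> send_rows(targets="0 0 0 0 255;0 0 0 0 255;0 0 -10 0 255;0 0 -30 0 255;0 0 -60 0 255;0 0 -90 0 255;0 0 -120 0 255;0 0 -120 0 255;0 0 -120 0 255", newtons=90)

```text
time: 6.88
ee_pos: [0.4975, 0.2263, 0.1969]
tcp_rot: [-180.0, -0.1, 177.0]
wrist_force: [-0.4, 0.1, -3.4]
opening: 0.0353
grasp_force: 90.0
```

```bash
python3 - <<'E'
from h import *
T=tool();i=camera("wrist");s=camera("side");print(T.round(4).tolist(),bot.get_obs()['wrist_force'])
cv2.imwrite("pics/w3.png",np.hstack([i[100:400,150:490],cv2.resize(s[40:190,200:370],None,fx=2,fy=2)]))
E
```

```text
[[-0.9986, 0.0528, -0.0017, 0.4975], [0.0528, 0.9986, -0.0007, 0.2263], [0.0016, -0.0008, -1.0, 0.1969], [0.0, 0.0, 0.0, 1.0]] [ 0.08134891  0.86804845 -3.45897422]
```

View pics/w3.png

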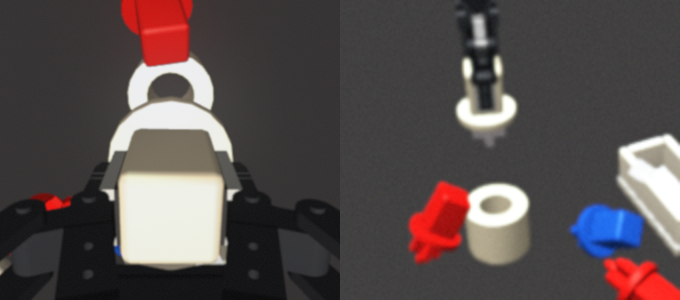

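The side view shows the head hanging in the gripper, stem down, clear of the ring. In the wrist view the knob's top face spans x≈119–223 with its bottom edge at y≈264 (crop offset 150,100).

```bash
python3 - <<'E'
from h import *
np.set_printoptions(precision=4,suppress=True)
print(onplane("wrist",[[269,364],[373,364],[321,364],[321,278],[321,284]],-.0416,np.eye(4)))
T=tool()
i=camera("wrist");cv2.imwrite("pics/w4.png",cv2.resize(i[215:375,250:390],None,fx=3.5,fy=3.5,interpolation=cv2.INTER_CUBIC))
E
```

```text
[[-0.0162 -0.0172 -0.0416]
 [-0.0162  0.0189 -0.0416]
 [-0.0162  0.0009 -0.0416]
 [ 0.0169  0.0009 -0.0416]
 [ 0.0148  0.0009 -0.0416]]
```

View pics/w4.png

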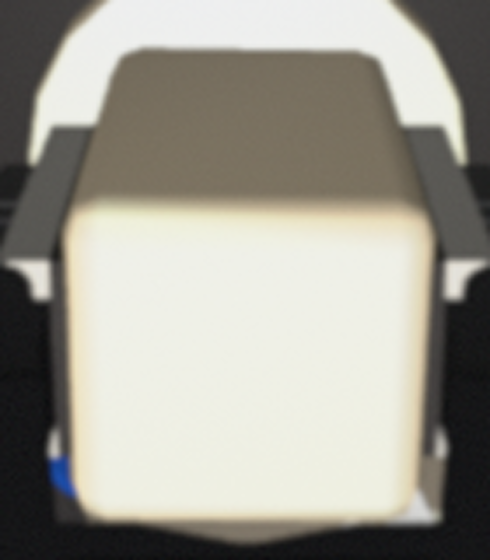

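Knob: top face spans crop x 68–433 and y 198–518, square to the fingers, with its centre about 1.6 mm along tool +x. I'll carry it to the mill at yaw 34, the same side from which I measured the mill, so camera bias cancels.

>>> send_rows(targets="-3 -20 0 7 255;-8 -60 0 17 255;-15 -105 0 27 255;-22 -150 0 37.5 255;-29 -195 0 48 255;-36 -240 0 58.5 255;-43 -285 0 69 255;-49 -330 0 79.5 255;-54 -370 0 90 255;-58 -400 0 100.5 255;-60 -412 0 111 255;-60 -412 0 121.5 255;-60 -412 0 132 255;-60 -412 0 140 255;-60 -412 0 143 255;-60 -412 0 143 255;-60 -412 0 143 255")

```text
time: 9.15
ee_pos: [0.5358, -0.1881, 0.1978]
tcp_rot: [-180.0, 0.0, 34.0]
wrist_force: [1.1, -0.2, -3.3]
opening: 0.0354
grasp_force: 90.1
```

```bash
python3 - <<'E'
from h import *
np.set_printoptions(precision=4,suppress=True)
o=bot.get_obs();T=tool();print(T,o['q'],o['wrist_force'])
i=camera("wrist");s=camera("side")
cv2.imwrite("pics/w5.png",np.hstack([i[100:400,150:490],cv2.resize(s[190:340,260:430],None,fx=2,fy=2)]))
print(T[:3,:3].T@(np.array([.5354,-.1883,0])-T[:3,3])*1000)
E
```

```text
[[ 0.8287  0.5598 -0.0007  0.5358]
 [ 0.5598 -0.8287  0.0003 -0.1881]
 [-0.0004 -0.0006 -1.      0.1978]
 [ 0.      0.      0.      1.    ]] [-19.3447   6.9139   8.4542  91.5844   0.0028 126.6161] [ 1.0971 -0.1914 -3.337 ]
[ -0.383    0.0565 197.7778]
```

View pics/w5.png

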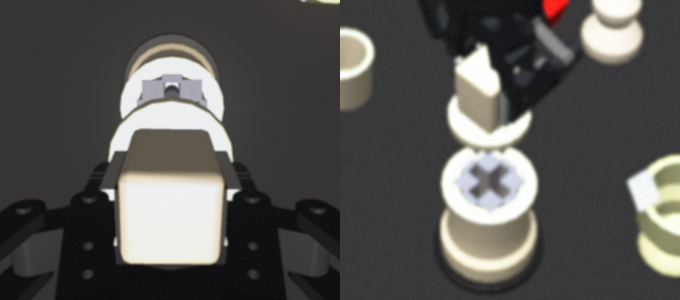

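The side view shows the stem hanging directly above the socket. In the wrist view the mill and knob share the same centre column (x≈171–172). Lowering until the splines should just enter.

>>> send_rows(targets="0 0 15 0 255;0 0 32 0 255;0 0 38 0 255;0 0 42 0 255;0 0 45 0 255;0 0 48 0 255;0 0 51 0 255;0 0 54 0 255;0 0 56 0 255;0 0 56 0 255")

```text
time: 10.5
ee_pos: [0.5359, -0.1882, 0.1421]
tcp_rot: [-180.0, 0.0, 34.0]
wrist_force: [-0.4, -0.0, -2.7]
opening: 0.0351
grasp_force: 90.2
```

>>> send_rows(targets="0 0 4 0 255;0 0 8 0 255;0 0 11 0 255;0 0 14 0 255;0 0 16 0 255;0 0 18 0 255;0 0 20 0 255;0 0 21 0 255;0 0 21 0 255")

```text
time: 11.62
ee_pos: [0.5361, -0.1882, 0.1216]
tcp_rot: [180.0, -0.0, 34.0]
wrist_force: [-1.6, 1.1, 4.7]
opening: 0.0352
grasp_force: 91.0
```

>>> send_rows(targets="0 0 1 0 255;0 0 2 0 255;0 0 3 0 255;0 0 3.5 0 255;0 0 3.5 0 255;0 0 3.5 0 255")

```text
time: 12.38
ee_pos: [0.5361, -0.1882, 0.1188]
tcp_rot: [180.0, -0.0, 34.0]
wrist_force: [-3.5, 1.7, 11.7]
opening: 0.0354
grasp_force: 92.0
```

>>> send_rows(targets="0 0 0.5 0 255;0 0 1 0 255;0 0 1 0 255;0 0 1 0 255")

```text
time: 12.88
ee_pos: [0.5362, -0.1882, 0.1188]
tcp_rot: [179.9, -0.1, 34.0]
wrist_force: [-6.0, 2.1, 17.6]
opening: 0.035
grasp_force: 92.7
```

>>> send_rows(targets="-0.3 0 0.5 0 255;-0.6 0 1 0 255;-0.6 0 1 0 255;-0.6 0 1 0 255")

```text
time: 13.38
ee_pos: [0.5361, -0.1882, 0.1188]
tcp_rot: [179.9, -0.2, 34.0]
wrist_force: [-5.4, 5.4, 23.3]
opening: 0.0353
grasp_force: 93.4
```

```bash
python3 - <<'E'
from h import *
o=bot.get_obs();print(o['wrist_force'],o['ee_pos'])
s=camera("side");t=camera("top")
z=lambda im,x,y:cv2.resize(im[y:y+75,x:x+60],None,fx=6,fy=6,interpolation=cv2.INTER_CUBIC)
cv2.imwrite("pics/e.png",np.hstack([z(s,305,235),cv2.resize(t[120:290,180:310],None,fx=2.647,fy=2.647)[:450]]))
E
```

```text
[-5.4379201   5.36403235 23.34820883] [ 0.53613087 -0.18822955  0.11878536]
```

View pics/e.png

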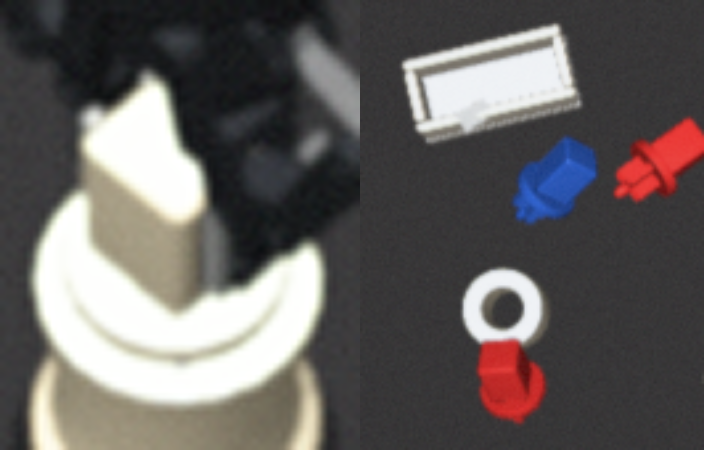

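The side crop shows the flange lying flush on the mill's mouth with the gripper still holding the knob. The top crop shows the ring empty and the bystanders and look-alikes undisturbed. The TCP no longer sinks as the push rises (about 23 N), so it is home.

```bash
python3 -c "
from workcell import ticket
print(ticket.job_done())"
```

```text
the job is handed in; nothing more can be done
None
```

The mill head is meshed and fully home with its flange flush on the mouth; I handed the job in at about 13.5 s, still gripping it and pressing it down with about 23 N.

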